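# Sweep the loose connectors into the parts scoop

## Robot

A 6-joint arm with a two-finger parallel gripper is mounted at the origin on a cart in front of the work surface, level with it; the furniture and walls round the work are solid. World frame = base frame: x ahead of the robot, y to its left, z up, the work surface at z = 0. Lengths are in m, angles in rad, forces in N, time in s.
With the tool pointing down it reaches from about 0.25 to 0.775 m from the base axis. Payload 4 kg.
Tool frame: the origin (TCP) lies at the centre of the arm's flange, where the gripper is bolted on; the fingertips stand 199 mm ahead of it and the grasp point (between the pads) lies 180 mm ahead of it (robot.tcp_to_tips is the distance from the TCP to the fingertips, in m); z points along the fingers, y is the line along which they close (so a half turn about z gives the same grasp; the last joint's range is limited). The gripper opens to 94 mm and grips with 3 to 60 N. Pads are 16 mm wide; open, the fingers measure 119 mm over their backs; the gripper's body (75 mm by 177 mm) begins 78 mm behind the grasp point.
Start: joints at [-1.442, 0.087, 1.371, -0, 1.684, -0.103], TCP at [0.126, -0.535, 0.405] pointing down, gripper open.
Joint ranges: [-3.1, 3.1], [-0.76, 2.03], [0.27, 2.55], [-1.08, 4.22], [0.17, 2.65], [-2.57, 2.57]. Speed limits (rad/s): [2.79, 2.79, 3.14, 3.14, 3.14, 3.14].

## Interface

Orientations are given as [roll, pitch, yaw] about the fixed x, y, z axes, in that order (R = Rz(yaw) Ry(pitch) Rx(roll)).
In Python, from bench import telemetry, snapshot, ticket, robot gives the robot as it stands.
- The arm moves only by the tool apply_moves, never from a script. Its argument "moves" is a list that holds one entry, the list of rows, each a list of 5 numbers: the shift along the tool's x, y, z in units of 50 mm (1.0 is 50 mm), then the turn about the tool's z in units of 10 degrees (1.0 is 10 degrees), then the closure, from 0 (fully open) to 1 (shut). A call has 1 to 10 rows; each row is the pose to reach, as a shift and turn from the pose commanded when the call began, along the tool's axes at that moment; what a row does not reach only later rows make up. A row lasts 1/8 s, in which the tool goes at most 62.5 mm and 10.7 degrees, less where a joint would pass 70% of its speed; a pose out of reach is approached as far as the arm can. A call with a gripper value outside its range is refused whole. The fingers move at their own pace and stop on an object; the grip force is fixed at half the most. Time passes only in rows, so rows that repeat a pose let the fingers close. It gives the time, the measured TCP pose, the force, the opening and the grip force at its end, in the units of the state.
- telemetry.get_obs(): the state, without advancing time (a new reading comes with each control period).
- snapshot(name): name is "scene" or "side" or "wrist"; returns a dict with "image" (420x560x3 uint8, red, green, blue), "fovy" (degrees; the focal length in pixels is half the picture's height over the tangent of half this angle, whatever the lens; pixels are square), "cx", "cy" (the principal point, pixels), "R" (3x3) and "t" (3): a world point X has camera coordinates R X + t. Camera axes: x right, y down, z forward; pixel columns grow to the right and rows downward; lengths in m; the calibration is good to about 2 mm. A picture is of the moment at which its call begins. There is no depth.
- ticket.close_job(): hands the job in; it is judged then, once.
The state is a dict: "time": time; "joint_positions": joint angles; "qvel": joint speeds; "joint_torque": joint torques, N m; "tool_pos": TCP position; "ee_rot": TCP orientation; "wrist_force": force on the tool from outside, world axes, zero at the start; "wrist_torque": the same for the moment, N m; "width": finger opening in m; "finger_force": force on a finger pad.
Only numpy, scipy, OpenCV 4.12 (cv2) and the standard library are available. Lean on these libraries where they do the work, as an engineer would, in place of code of your own. Each camera call takes 0.05 s, during which the arm holds its last target. There are 200 camera calls.

## Task

Clear the bench: with the fingertips, sweep the three loose connector housings (cream, yellow and black) along the bench top through the open side of the blue scoop, so that all three lie well inside it. Slide them, never pick them up, and leave the relay, the knob, the battery and the small circuit board standing where they are.

Things in the scene. Friction and masses are not known exactly. Their poses are not given: they have to be found in the camera images.
- scoop: blue parts scoop screwed to the bench: a low pan with a back wall and two side walls but no front wall; 112 mm wide (its x) and 105 mm deep (its y), walls 26 mm high (29 mm with the rolled rim) and 4 mm thick, so 104 mm wide inside; grey floor only 0.6 mm thick, with no step to slide over. Origin: centre of its underside; its open side faces its own +y, the back wall is at y = -50 mm; two low screw tabs stick out 17 mm behind the back wall
- scoop_mouth (a point): middle of the scoop's open front edge, at table height; axes as the scoop's: +y points out of the scoop, x along the edge
- connector_cream: cream nylon connector housing, a loose block 22 x 23 mm and 14 mm high, 12 g; its origin is the centre of its underside
- connector_yellow: pale yellow nylon connector housing, a loose block 20 (x) x 16 (y) mm and 13 mm high, 12 g; its origin is the centre of its underside
- connector_black: black nylon connector housing, a loose block 20 (x) x 31 (y) mm and 14 mm high, 14 g; its origin is the centre of its underside
- relay: dark blue plug-in relay with a white label, 28 x 28 mm, 34 mm high, loose, to be left alone; its origin is the centre of its underside
- spare_knob: round black control knob with a white pointer line, 28 mm across, 16 mm high, loose, to be left alone; its origin is the centre of its underside
- battery: red and white battery cell standing on end, 15 mm across, 50 mm high, loose and easily tipped, to be left alone; its origin is the centre of its underside
- small_board: small green circuit board, 36 (x) x 50 (y) mm, 8 mm high, loose, to be left alone; its origin is the centre of its underside

How it is judged:
At the end, for the whole second after the job is handed in: The cream, yellow and black connectors lie at rest on the scoop's floor, between its side walls, each with its middle at least 10 mm inside the open front edge; relay, knob, battery and board are within 12 mm of where they stood (y of connector_cream in the frame of scoop_mouth between -0.105 and -0.01 m and x of connector_cream in the frame of scoop_mouth between -0.052 and 0.052 m and height (world z) of each of connector_cream, connector_yellow, connector_black below 0.02 m and linear speed of each of connector_cream, connector_yellow, connector_black below 0.02 m/s and y of connector_yellow in the frame of scoop_mouth between -0.105 and -0.01 m and x of connector_yellow in the frame of scoop_mouth between -0.052 and 0.052 m and y of connector_black in the frame of scoop_mouth between -0.105 and -0.01 m and x of connector_black in the frame of scoop_mouth between -0.052 and 0.052 m and distance of each of relay, spare_knob, battery, small_board from where it was at the start of the episode below 0.012 m); the robot touches nothing.
It fails at once if a connector is lifted off the bench (its underside more than 25 mm up) (height (world z) of any of connector_cream, connector_yellow, connector_black above 0.025 m).
It fails at once if the relay is shifted by more than 12 mm or tipped (distance of relay from where it was at the start of the episode above 0.012 m or angle between relay's own z axis and vertical above 0.3 rad).
It fails at once if the knob is shifted by more than 12 mm (distance of spare_knob from where it was at the start of the episode above 0.012 m).
It fails at once if the battery is shifted by more than 12 mm or tipped (distance of battery from where it was at the start of the episode above 0.012 m or angle between battery's own z axis and vertical above 0.3 rad).
It fails at once if the circuit board is shifted by more than 12 mm (distance of small_board from where it was at the start of the episode above 0.012 m).
It also fails if it takes over 67 s, if anything falls off the work surface, if the arm or the gripper's body presses on something with over 40 N, if the wrist force passes 120 N, or if a joint passes its speed limit or range.

## Working session

There is one attempt and no reset: what is moved stays moved. The work goes in short steps, Python scripts to look and compute and a tool call to move; the robot and the scene stay as the last step left them, time stands still between calls to the robot, and variables do not carry over. Pictures are saved under pics/ and viewed, at most 10 in all, crops included, and the job is handed in when it is done.

Besides the shell and the picture viewer there is one more tool, called after "Emit:" as name(argument=value, ...) on one line, values as JSON. apply_moves: Moves the arm, as the interface text tells. Its arguments: {"type":"object","properties":{"moves":{"type":"array","items":{"type":"array","items":{"type":"array","items":{"type":"number"}}}}},"required":["moves"]}

```bash
mkdir -p pics
cat > h.py <<'E'
import numpy as np, cv2, pickle
from bench import telemetry, snapshot, ticket, robot
def save(n,fn):
    s=snapshot(n); cv2.imwrite(f'pics/{fn}.png',cv2.cvtColor(s['image'],cv2.COLOR_RGB2BGR)); pickle.dump(s,open(f'pics/{fn}.pkl','wb')); return s
def load(fn): return pickle.load(open(f'pics/{fn}.pkl','rb'))
def f(s): return s['image'].shape[0]/2/np.tan(np.radians(s['fovy'])/2)
def ray(s,u,v):
    d=np.array([(u-s['cx'])/f(s),(v-s['cy'])/f(s),1]); R=np.array(s['R']); return -R.T@s['t'],R.T@d
def onz(s,u,v,z=0):
    o,d=ray(s,u,v); return (o+d*(z-o[2])/d[2])
def proj(s,X):
    c=np.array(s['R'])@X+s['t']; return c[:2]/c[2]*f(s)+[s['cx'],s['cy']]
E
python3 - <<'E'
from h import *
for n in['scene','side','wrist']:
    s=save(n,n+'0'); print(n,s['fovy'],-np.array(s['R']).T@s['t'])
o=telemetry.get_obs();print(o)
E
```

```text
scene 53.14690049333873 [0.10235499 0.31091167 0.71197513]
side 44.64371666292837 [ 0.20187464 -0.59403189  0.52777856]
wrist 71.58870661213365 [ 0.1967931  -0.51856975  0.38331805]
{'time': 0.15, 'joint_positions': array([-1.44212468e+00,  8.78212074e-02,  1.37187020e+00,  1.11689997e-05,
        1.68358754e+00, -1.03106582e-01]), 'qvel': array([-0.00040225, -0.00296237, -0.00501647, -0.00174154, -0.00023397,
        0.00081963]), 'joint_torque': array([ 1.43773628e-03, -3.40641904e+01, -3.02793396e+01,  7.18669128e-02,
        3.04977468e-02, -1.15141538e-04]), 'tool_pos': array([ 0.12632429, -0.53522433,  0.40377182]), 'ee_rot': array([-3.13991646e+00, -1.84601044e-04,  2.31779322e-01]), 'wrist_force': array([-0.44002338, -0.14790568,  0.58752181]), 'wrist_torque': array([-0.02279804, -0.01898412, -0.00678952]), 'finger_force': 0.0, 'width': 0.09381810364140471}
```

View pics/scene0.png

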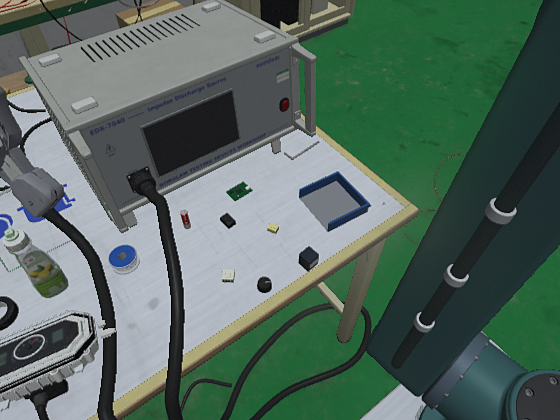

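View pics/side0.png

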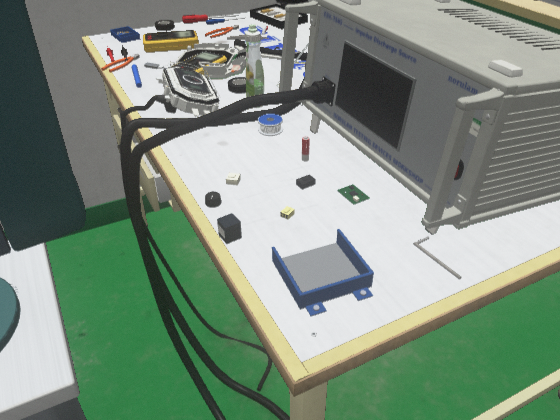

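Scene: scoop ~(335,200), cream (228,276), yellow (273,228), black (228,221), relay (309,257), knob (264,284), battery (186,219) and board (238,190). Side shows the same, with the scoop opening toward the connectors. I'll enlarge crops of both to get accurate pixels.

Run:
```python
from h import *
a=cv2.imread('pics/scene0.png')[165:300,170:380]; cv2.imwrite('pics/c1.png',cv2.resize(a,(787,506),interpolation=cv2.INTER_CUBIC)) 
a=cv2.imread('pics/side0.png')[120:320,190:390]; cv2.imwrite('pics/c2.png',cv2.resize(a,(600,600),interpolation=cv2.INTER_CUBIC))
```

```text
(no output)
```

View pics/c1.png

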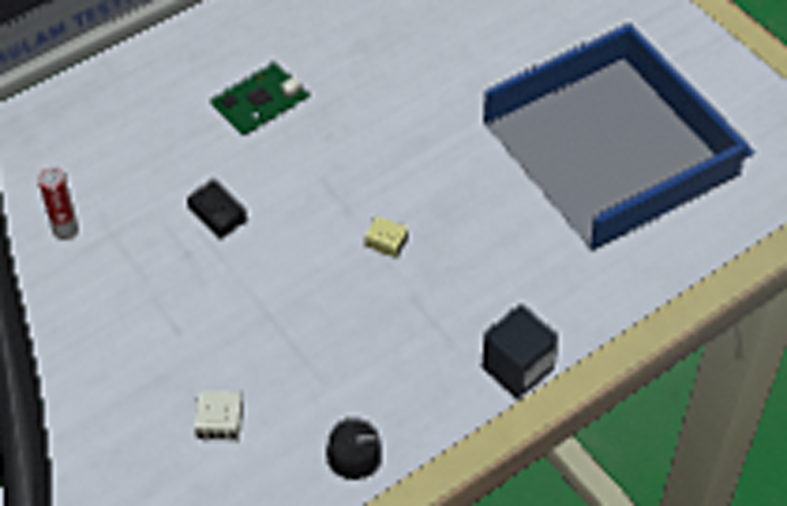

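View pics/c2.png

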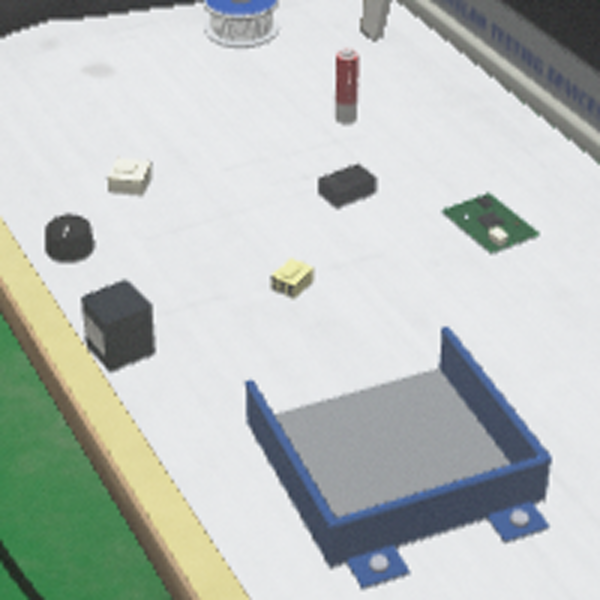

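The crops (3.75x and 3x) show every object clearly. The lane between them looks open, and the scoop mouth faces yellow. Next I triangulate top centres and rim corners.

Run:
```python
from h import *
from scipy.optimize import least_squares
a,b=load('scene0'),load('side0')
P=dict(black=(217,203,347,180),yellow=(387,232,293,271),cream=(219,405,131,170),knob=(354,436,69,228),relay=(520,333,118,302),board=(260,98,491,222),battop=(52,173,347,54),batbot=(66,234,346,120),FL=(487,92,446,330),FR=(597,215,250,382),BL=(630,27,548,460),BR=(750,152,332,522))
for k,(x,y,u,v) in P.items():
    p=np.array([170+x/3.748,165+y/3.748]);q=np.array([190+u/3,120+v/3])
    r=least_squares(lambda X:np.r_[proj(a,X)-p,proj(b,X)-q],[.4,-.3,0])
    print(k,(r.x*1000).round(1),r.fun.round(1))
C=lambda x,y,z:(onz(a,170+x/3.748,165+y/3.748,z)*1000).round(1)[:2]
D=lambda x,y,z:(onz(b,190+x/3,120+y/3,z)*1000).round(1)[:2]
for n,z,c in[('black',.014,[(188,203),(214,180),(247,210),(220,229)]),('cream',.014,[(198,391),(242,393),(240,424),(196,424)]),('yellow',.013,[(375,217),(408,235),(397,249),(366,233)]),('board',.0016,[(211,100),(274,63),(310,94),(245,134)]),('relay',.034,[(484,348),(520,306),(557,340),(521,374)]),('floor',0,[(487,124),(594,248)])]:
    print(n,[tuple(C(*p,z)) for p in c])
```

```text
black [592.7  72.9  11. ] [ 0.1  0.3  0.2 -0.2]
yellow [520.9   7.8  10.6] [-0. -0. -0.  0.]
cream [481.2 142.1  12.5] [ 0.3  0.5  0.4 -0.3]
knob [424.3  98.2  15.9] [ 0.4  0.5  0.5 -0.4]
relay [414.8   0.9  33. ] [ 0.2  0.3  0.3 -0.2]
board [652.4   5.9   1.5] [-0.1 -0.1 -0.1  0.1]
battop [634.2 147.   50.6] [ 0.3  0.6  0.4 -0.4]
batbot [ 6.344e+02  1.488e+02 -6.000e-01] [-0.1 -0.2 -0.2  0.2]
FL [557.5 -91.6  26.5] [ 0.1  0.2  0.1 -0.1]
FR [449.9 -82.5  28.5] [ 0.4  0.6  0.4 -0.3]
BL [ 548.3 -193.7   25.9] [-0.1 -0.1 -0.1  0. ]
BR [ 438.4 -182.7   27.3] [-0.9 -1.4 -0.8  0.6]
black [(np.float64(601.1), np.float64(86.8)), (np.float64(606.3), np.float64(66.3)), (np.float64(577.3), np.float64(62.9)), (np.float64(575.2), np.float64(82.1))]
cream [(np.float64(494.9), np.float64(146.5)), (np.float64(480.6), np.float64(129.1)), (np.float64(466.1), np.float64(139.7)), (np.float64(479.2), np.float64(157.5))]
yellow [(np.float64(531.6), np.float64(8.1)), (np.float64(510.8), np.float64(0.7)), (np.float64(506.8), np.float64(11.2)), (np.float64(525.6), np.float64(18.5))]
board [(np.float64(668.1), np.float64(30.6)), (np.float64(670.6), np.float64(-16.5)), (np.float64(636.7), np.float64(-19.9)), (np.float64(633.6), np.float64(28.7))]
relay [(np.float64(419.0), np.float64(21.5)), (np.float64(427.9), np.float64(-9.2)), (np.float64(400.8), np.float64(-11.2)), (np.float64(396.1), np.float64(16.2))]
floor [(np.float64(555.8), np.float64(-91.5)), (np.float64(449.7), np.float64(-82.8))]
```

```bash
cat >> h.py <<'E'
def go(x,y,tipz,yawdeg,o=None):
    "units (dx,dy,dz,turn) from the present measured pose to the target fingertip pose"
    o=o or telemetry.get_obs(); w=o['ee_rot'][2]; R=np.array([[np.cos(w),np.sin(w),0],[np.sin(w),-np.cos(w),0],[0,0,-1]])
    d=R.T@(np.array([x,y,tipz+.199])-o['tool_pos'])/.05
    t=-((yawdeg-np.degrees(w)+180)%360-180)/10
    return np.r_[d,t].round(2)
E
python3 - <<'E'
from h import *
from scipy.optimize import least_squares
a,b=load('scene0'),load('side0')
for x,y in[(0,95),(200,0)]: print('box foot',onz(a,170+x/3.748,165+y/3.748)[:2])
# cable: scene pixels, vs side cable polyline
S=[(140,185),(160,200),(170,230),(176,270),(178,300),(175,350)]
L=np.array([(325,92),(290,97),(250,104),(210,110),(170,118),(140,125),(130,150)],float)
L=np.vstack([np.linspace(L[i],L[i+1],40) for i in range(len(L)-1)])
for p in S:
    o,d=ray(a,*p); 
    best=min((np.min(np.linalg.norm(L-proj(b,o+d*t),axis=1)),t) for t in np.linspace(.1,1.2,800)); print(p,best[0].round(1),(o+d*best[1]).round(3))
print(go(.640,.081,.206,8.3),go(.640,.081,.005,8.3))
E
```

```text
box foot [0.74877719 0.13030392]
box foot [ 0.74502745 -0.00956632]
(140, 185) 0.4 [0.696 0.198 0.11 ]
(160, 200) 0.1 [0.63  0.187 0.12 ]
(170, 230) 0.2 [0.56  0.203 0.116]
(176, 270) 0.2 [0.488 0.232 0.106]
(178, 300) 0.3 [0.443 0.254 0.096]
(175, 350) 0.2 [0.383 0.296 0.076]
[12.83 -9.63 -0.02  0.5 ] [12.83 -9.63  4.    0.5 ]
```

Emit:
apply_moves(moves=[[[0.8, -0.6, 0, 0.1, 0.3], [1.6, -1.2, 0, 0.2, 0.6], [2.5, -1.9, 0, 0.3, 0.89], [3.4, -2.6, 0, 0.4, 0.89], [4.3, -3.3, 0, 0.5, 0.89], [5.2, -4.0, 0, 0.5, 0.89], [6.1, -4.7, 0, 0.5, 0.89], [7.0, -5.4, 0, 0.5, 0.89], [7.9, -6.1, 0, 0.5, 0.89], [8.8, -6.8, 0, 0.5, 0.89]]])

```text
time: 1.4
tool_pos: [0.4773, -0.1016, 0.4045]
ee_rot: [3.141, 0.0, 0.145]
wrist_force: [0.4, -0.3, -0.2]
width: 0.0105
finger_force: 0.0
```

```bash
python3 -c "
from h import *
o=telemetry.get_obs();print(o['time'],o['tool_pos'],o['width']);print(go(.626,.077,.06,8.3))"
```

```text
1.4 [ 0.47727097 -0.10155144  0.40446749] 0.01050394848600367
[ 3.46 -3.1   2.91 -0.  ]
```

Emit:
apply_moves(moves=[[[0.9, -0.8, 0.2, 0, 0.89], [1.75, -1.6, 0.8, 0, 0.89], [2.6, -2.4, 1.5, 0, 0.89], [3.46, -3.1, 2.2, 0, 0.89], [3.46, -3.1, 2.9, 0, 0.89], [3.46, -3.1, 3.4, 0, 0.89], [3.46, -3.1, 3.4, 0, 0.89]]])

```text
time: 2.28
tool_pos: [0.6243, 0.0752, 0.2309]
ee_rot: [-3.141, 0.007, 0.145]
wrist_force: [-0.4, -1.0, 0.2]
width: 0.0104
finger_force: 0.0
```

```bash
python3 -c "
from h import *
o=telemetry.get_obs();print(o['tool_pos'],o['wrist_force']);print(go(.626,.077,.005,8.3),go(.563,.068,.005,8.3))
a=save('scene','s1');b=save('side','d1')
x=cv2.imread('pics/s1.png')[120:320,130:380];y=cv2.imread('pics/d1.png')[60:320,190:390]
cv2.imwrite('pics/m1.png',np.hstack([cv2.resize(x,(480,384)),cv2.resize(y,(296,384))]))"
```

```text
[0.62428746 0.07520194 0.23093038] [-0.39148102 -0.99060793  0.1599284 ]
[ 0.04 -0.03  0.54  0.  ] [-1.23 -0.03  0.54  0.  ]
```

View pics/m1.png

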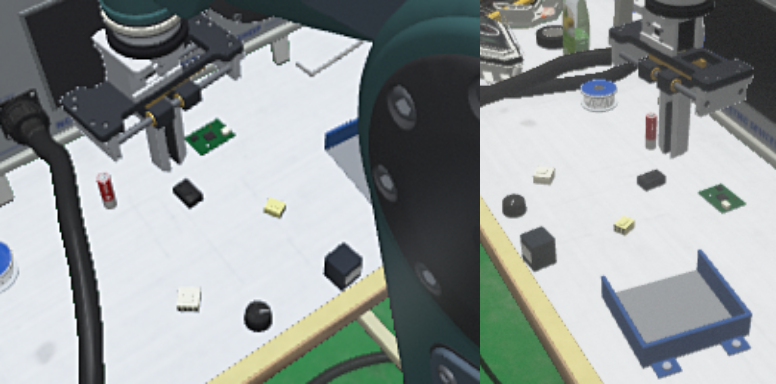

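The gripper is above black's far end at (165,150) and clear of the cable and battery. Next I lower it and push black in -x.

Emit:
apply_moves(moves=[[[0.04, 0, 0.3, 0, 0.89], [0.04, 0, 0.54, 0, 0.89], [-0.2, 0, 0.54, 0, 0.89], [-0.46, 0, 0.54, 0, 0.89], [-0.72, 0, 0.54, 0, 0.89], [-0.98, 0, 0.54, 0, 0.89], [-1.24, 0, 0.54, 0, 0.89], [-1.48, 0, 0.54, 0, 0.89], [-1.48, 0, 0.54, 0, 0.89], [-1.2, 0, 0.54, 0, 0.89]]])

```text
time: 3.62
tool_pos: [0.5661, 0.0664, 0.2078]
ee_rot: [3.142, -0.0, 0.144]
wrist_force: [0.1, -0.5, -0.1]
width: 0.01
finger_force: 0.0
```

Emit:
apply_moves(moves=[[[0, 0, -0.8, 0, 0.89], [0, 0, -1.6, 0, 0.89]]])

```text
time: 3.88
tool_pos: [0.5672, 0.0665, 0.2879]
ee_rot: [-3.141, 0.001, 0.145]
wrist_force: [1.2, 0.1, 0.1]
width: 0.0105
finger_force: 0.0
```

```bash
python3 -c "
from h import *
o=telemetry.get_obs();print(o['tool_pos'],o['ee_rot'],o['wrist_force']);
for yw in (84,-96): print(go(.520,.030,.06,yw))
a=save('scene','s2');b=save('side','d2')
x=cv2.imread('pics/s2.png')[165:300,170:380];y=cv2.imread('pics/d2.png')[120:320,190:390]
cv2.imwrite('pics/m2.png',np.hstack([cv2.resize(x,(480,309)),cv2.resize(y,(309,309))]))"
```

```text
[0.56717569 0.06646827 0.28792378] [-3.14149089e+00  8.67378665e-04  1.44562845e-01] [1.16731913 0.06781884 0.06353098]
[-1.04  0.59  0.58 -7.57]
[-1.04  0.59  0.58 10.43]
```

View pics/m2.png

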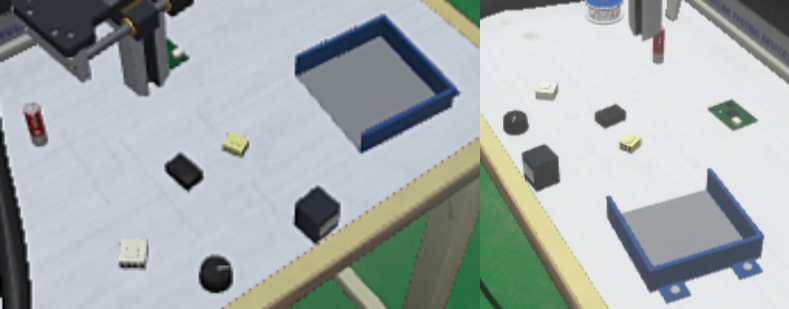

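Black is now near yellow, at m2 left (183,168). The gripper is raised and the other items haven't moved.

```bash
python3 -c "
from h import *
s=load('s2');k=210/480
for n,z,c in[('black',.014,[(166,165),(182,154),(203,171),(184,181)]),('yellow',.013,[(235,140)])]:
    print(n,[(onz(s,170+x*k,165+y*k,z)[:2]*1000).round(1) for x,y in c])
print(go(.516,.030,.06,100),go(.516,.030,.005,100))"
```

```text
black [array([534.8,  74.4]), array([536.2,  56.3]), array([510. ,  51.8]), array([511.2,  71.2])]
yellow [array([521.2,   8.6])]
[-1.15  0.57  0.69 -9.17] [-1.15  0.57  1.79 -9.17]
```

Emit:
apply_moves(moves=[[[-0.15, 0.1, 0, -1, 0.89], [-0.3, 0.2, 0, -2, 0.89], [-0.45, 0.3, 0, -3, 0.89], [-0.6, 0.4, 0, -4, 0.89], [-0.75, 0.5, 0, -5, 0.89], [-0.9, 0.51, 0, -6, 0.89], [-1.15, 0.51, 0, -7, 0.89], [-1.15, 0.51, 0, -8, 0.89], [-1.15, 0.51, 0, -9.2, 0.89], [-1.15, 0.51, 0, -9.2, 0.89]]])

```text
time: 5.22
tool_pos: [0.5133, 0.0328, 0.2866]
ee_rot: [-3.14, -0.0, 1.749]
wrist_force: [-0.5, -0.2, -0.9]
width: 0.0103
finger_force: 0.0
```

```bash
python3 -c "
from h import *
o=telemetry.get_obs();print(o['tool_pos'],o['ee_rot'])
for p in [(.516,.033,.03,100),(.516,.033,.005,100),(.518,.015,.005,100),(.514,-.03,.005,92),(.508,-.08,.005,85),(.502,-.143,.005,85)]:print(p,go(*p))"
```

```text
[0.51325409 0.03283993 0.28663565] [-3.14044059e+00 -2.07008142e-04  1.74921840e+00]
(0.516, 0.033, 0.03, 100) [-0.01  0.05  1.15  0.02]
(0.516, 0.033, 0.005, 100) [-0.01  0.05  1.65  0.02]
(0.518, 0.015, 0.005, 100) [-0.37  0.03  1.65  0.02]
(0.514, -0.03, 0.005, 92) [-1.24 -0.21  1.65  0.82]
(0.508, -0.08, 0.005, 85) [-2.2  -0.5   1.65  1.52]
(0.502, -0.143, 0.005, 85) [-3.42 -0.85  1.65  1.52]
```

Emit:
apply_moves(moves=[[[0, 0.05, 0.8, 0, 0.89], [0, 0.05, 1.5, 0, 0.89], [0, 0.05, 1.65, 0, 0.89], [0, 0.05, 1.65, 0, 0.89], [-0.15, 0.05, 1.65, 0, 0.89], [-0.35, 0.03, 1.65, 0, 0.89], [-0.6, -0.03, 1.65, 0.2, 0.89], [-0.85, -0.1, 1.65, 0.4, 0.89], [-1.1, -0.17, 1.65, 0.6, 0.89], [-1.35, -0.24, 1.65, 0.8, 0.89]]])

```text
time: 6.48
tool_pos: [0.5128, -0.0368, 0.2052]
ee_rot: [-3.142, 0.0, 1.608]
wrist_force: [-0.3, 0.3, -0.1]
width: 0.0106
finger_force: 0.1
```

```bash
python3 -c "
from h import *
o=telemetry.get_obs();print(o['tool_pos'],o['ee_rot'])
for p in [(.508,-.08,.005,85),(.502,-.143,.005,85),(.504,-.123,.005,85)]:print(p,go(*p))
a=save('scene','s3');b=save('side','d3')
x=cv2.imread('pics/s3.png')[165:300,170:380];y=cv2.imread('pics/d3.png')[120:320,190:390]
cv2.imwrite('pics/m3.png',np.hstack([cv2.resize(x,(480,309)),cv2.resize(y,(309,309))]))"
```

```text
[ 0.51279666 -0.03678486  0.20515945] [-3.14155585e+00  1.06583809e-04  1.60785745e+00]
(0.508, -0.08, 0.005, 85) [-0.86 -0.13  0.02  0.71]
(0.502, -0.143, 0.005, 85) [-2.11 -0.29  0.02  0.71]
(0.504, -0.123, 0.005, 85) [-1.72 -0.24  0.02  0.71]
```

View pics/m3.png

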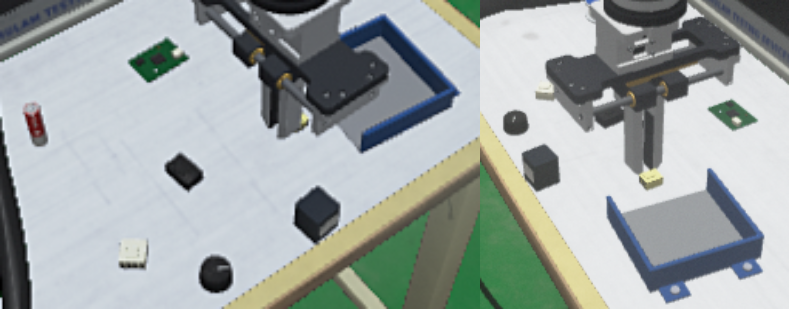

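Yellow sits flat against the fingers, at side panel (652,178), and is heading for the mouth. I'll continue.

Emit:
apply_moves(moves=[[[-0.25, -0.04, 0, 0.2, 0.89], [-0.5, -0.08, 0, 0.4, 0.89], [-0.75, -0.12, 0, 0.6, 0.89], [-1.0, -0.15, 0, 0.7, 0.89], [-1.25, -0.18, 0, 0.7, 0.89], [-1.5, -0.21, 0, 0.7, 0.89], [-1.75, -0.25, 0, 0.7, 0.89], [-2.0, -0.28, 0, 0.7, 0.89], [-2.0, -0.28, 0, 0.7, 0.89], [-1.5, -0.21, 0, 0.7, 0.89]]])

```text
time: 7.82
tool_pos: [0.5055, -0.1119, 0.2052]
ee_rot: [3.141, 0.0, 1.486]
wrist_force: [-0.1, 0.8, -0.1]
width: 0.01
finger_force: 0.0
```

Emit:
apply_moves(moves=[[[0.2, 0, -0.9, 0, 0.89], [1.0, 0, -1.3, 0, 0.89], [2.0, 0, -1.3, 0, 0.89], [3.0, 0, -1.3, 0, 0.89], [3.9, 0, -1.3, 0, 0.89], [3.9, 0, -1.3, 0, 0.89]]])

```text
time: 8.57
tool_pos: [0.5213, 0.0861, 0.2702]
ee_rot: [-3.142, -0.001, 1.494]
wrist_force: [0.2, -0.1, 0.2]
width: 0.0104
finger_force: 0.0
```

```bash
python3 -c "
from h import *
o=telemetry.get_obs();print(o['tool_pos'],o['ee_rot'],o['time'])
for p in [(.523,.088,.06,95),(.523,.088,.005,95),(.523,.060,.005,95),(.523,0,.005,90),(.527,-.03,.005,85)]:print(p,go(*p))
b=save('side','d4')
y=cv2.imread('pics/d4.png')[60:320,190:390]
cv2.imwrite('pics/m4.png',cv2.resize(y,(446,580)))"
```

```text
[0.52126653 0.08612604 0.27015659] [-3.14150009e+00 -7.27473493e-04  1.49368540e+00] 8.575
(0.523, 0.088, 0.06, 95) [ 0.04  0.03  0.22 -0.94]
(0.523, 0.088, 0.005, 95) [ 0.04  0.03  1.32 -0.94]
(0.523, 0.06, 0.005, 95) [-0.52  0.07  1.32 -0.94]
(0.523, 0, 0.005, 90) [-1.71  0.17  1.32 -0.44]
(0.527, -0.03, 0.005, 85) [-2.31  0.29  1.32  0.06]
```

View pics/m4.png

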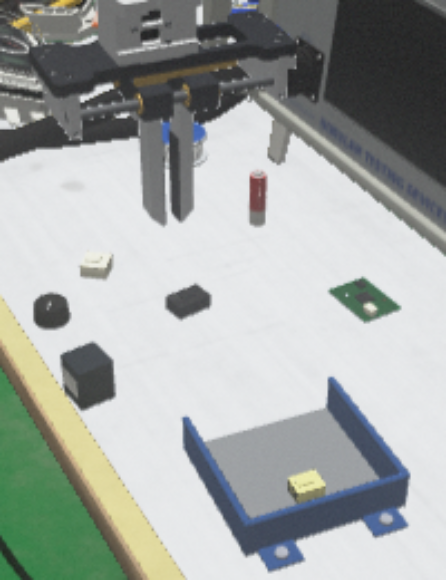

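Yellow lies deep in the scoop at (307,486). Next I sweep black.

Emit:
apply_moves(moves=[[[0.13, 0.03, 0.3, -0.9, 0.89], [0.13, 0.03, 0.9, -0.9, 0.89], [0.13, 0.03, 1.32, -0.9, 0.89], [0.1, 0.03, 1.32, -0.9, 0.89], [-0.15, 0.05, 1.32, -0.9, 0.89], [-0.4, 0.07, 1.32, -0.9, 0.89], [-0.65, 0.09, 1.32, -0.7, 0.89], [-0.9, 0.11, 1.32, -0.5, 0.89], [-1.15, 0.13, 1.32, -0.3, 0.89], [-1.4, 0.15, 1.32, 0, 0.89]]])

```text
time: 9.88
tool_pos: [0.5232, 0.012, 0.2042]
ee_rot: [3.142, 0.0, 1.485]
wrist_force: [-0.1, -0.5, 1.2]
width: 0.0105
finger_force: 0.1
```

```bash
python3 -c "
from h import *
o=telemetry.get_obs();print(o['tool_pos'],o['ee_rot'],o['time'])
for p in [(.523,-.03,.005,85),(.517,-.102,.005,85)]:print(p,go(*p))
b=save('side','d5')
y=cv2.imread('pics/d5.png')[120:320,190:390]
cv2.imwrite('pics/m5.png',cv2.resize(y,(500,500)))"
```

```text
[0.52320268 0.0119883  0.20417467] [3.14156210e+00 7.31770423e-05 1.48503396e+00] 9.875
(0.523, -0.03, 0.005, 85) [-0.84  0.07  0.    0.01]
(0.517, -0.102, 0.005, 85) [-2.28  0.07  0.    0.01]
```

View pics/m5.png

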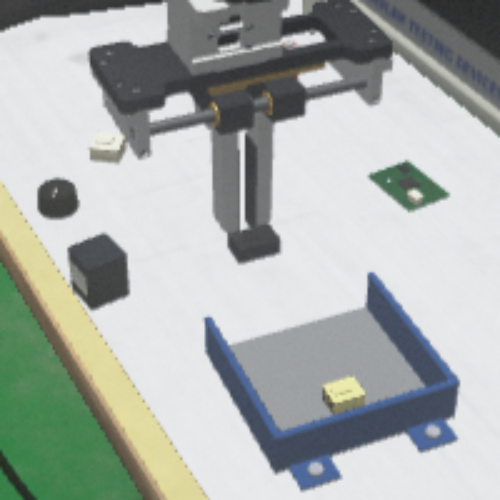

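Black is flush on the fingers at (253,243) and clear of the board. I'll continue into the scoop, then withdraw.

Emit:
apply_moves(moves=[[[-0.25, 0.02, 0, 0, 0.89], [-0.5, 0.04, 0, 0, 0.89], [-0.75, 0.06, 0, 0, 0.89], [-1.0, 0.07, 0, 0, 0.89], [-1.25, 0.07, 0, 0, 0.89], [-1.5, 0.07, 0, 0, 0.89], [-1.75, 0.07, 0, 0, 0.89], [-2.0, 0.07, 0, 0, 0.89], [-2.25, 0.07, 0, 0, 0.89], [-2.25, 0.07, 0, 0, 0.89]]])

```text
time: 11.18
tool_pos: [0.5174, -0.1005, 0.2042]
ee_rot: [3.141, 0.0, 1.487]
wrist_force: [0.2, 1.0, 0.7]
width: 0.0102
finger_force: 0.0
```

Emit:
apply_moves(moves=[[[0.4, 0, 0, 0, 0.89], [0.6, 0, -0.9, 0, 0.89], [1.5, 0, -1.5, 0, 0.89], [2.5, 0, -1.5, 0, 0.89], [3.5, 0, -1.5, 0, 0.89], [3.5, 0, -1.5, 0, 0.89]]])

```text
time: 11.92
tool_pos: [0.5316, 0.0781, 0.2793]
ee_rot: [3.142, -0.001, 1.494]
wrist_force: [-0.1, -1.2, 1.1]
width: 0.0108
finger_force: 0.0
```

```bash
cat > det.py <<'E'
from h import *
import sys
def det(n,fn):
    s=save(n,fn); hsv=cv2.cvtColor(s['image'],cv2.COLOR_RGB2HSV); H,S,V=cv2.split(hsv)
    M=dict(yellow=((H>20)&(H<35)&(S>70)&(V>120),.008), cream=((H>15)&(H<40)&(S>12)&(S<70)&(V>140),.008), dark=((V<60)&(S<120),.008))
    for k,(m,z) in M.items():
        N,_,st,c=cv2.connectedComponentsWithStats(m.astype(np.uint8))
        for i in range(1,N):
            X=onz(s,*c[i],z)
            if 25<st[i,4]<900 and .4<X[0]<.66 and -.2<X[1]<.18: print(n,k,st[i,4],(X[:2]*1000).round(0))
for n in('scene','side'): det(n,sys.argv[1]+n)
E
python3 det.py e; python3 -c "
from h import *
o=telemetry.get_obs();print(o['tool_pos'],o['ee_rot'],o['time'])
for p in [(.495,.166,.06,55),(.495,.166,.005,55)]:print(p,go(*p))"
```

```text
scene yellow 50 [ 502. -156.]
scene cream 43 [483. 143.]
scene dark 127 [ 515. -120.]
scene dark 228 [422.  -2.]
scene dark 156 [424. 101.]
side cream 54 [476. 143.]
side cream 85 [ 502. -151.]
[0.5317104  0.0753359  0.27900426] [-3.14125789e+00  6.85401362e-04  1.49012005e+00] 12.025
(0.495, 0.166, 0.06, 55) [ 1.75 -0.88  0.4   3.04]
(0.495, 0.166, 0.005, 55) [ 1.75 -0.88  1.5   3.04]
```

Black is at (515,-120) and yellow at (502,-156), both inside. Next is cream, with the bar tilted about 22° so the gripper body stays parallel to the cable.

```bash
python3 -c "
from h import *
for p in [(.488,.166,.08,68)]:print(p,go(*p))"
```

```text
(0.488, 0.166, 0.08, 68) [ 1.74 -1.02  0.    1.74]
```

Emit:
apply_moves(moves=[[[0.5, -0.3, 0, 0.6, 0.89], [1.0, -0.6, 0, 1.2, 0.89], [1.5, -0.9, 0, 1.74, 0.89], [1.74, -1.02, 0, 1.74, 0.89], [1.74, -1.02, 0, 1.74, 0.89]]])

```text
time: 12.65
tool_pos: [0.4883, 0.1654, 0.2791]
ee_rot: [3.141, 0.001, 1.186]
wrist_force: [-0.9, 0.1, -0.9]
width: 0.0105
finger_force: 0.0
```

```bash
python3 -c "
from h import *
o=telemetry.get_obs();print(o['tool_pos'],o['ee_rot'],o['time'])
for p in [(.488,.166,.005,68),(.483,.153,.005,68),(.480,.135,.005,72),(.478,.110,.005,80),(.476,.08,.005,85)]:print(p,go(*p))"
```

```text
[0.48826944 0.16540852 0.27913229] [3.14113826e+00 5.16504030e-04 1.18619260e+00] 12.65
(0.488, 0.166, 0.005, 68) [ 0.01 -0.01  1.5  -0.  ]
(0.483, 0.153, 0.005, 68) [-0.27 -0.    1.5  -0.  ]
(0.48, 0.135, 0.005, 72) [-0.63  0.07  1.5  -0.4 ]
(0.478, 0.11, 0.005, 80) [-1.1   0.23  1.5  -1.2 ]
(0.476, 0.08, 0.005, 85) [-1.68  0.41  1.5  -1.7 ]
```

Emit:
apply_moves(moves=[[[0.02, 0, 0.5, 0, 0.89], [0.02, 0, 0.9, 0, 0.89], [0.02, 0, 1.25, 0, 0.89], [0.02, 0, 1.5, 0, 0.89], [0.02, 0, 1.5, 0, 0.89]]])

```text
time: 13.28
tool_pos: [0.4884, 0.1663, 0.203]
ee_rot: [-3.14, 0.001, 1.185]
wrist_force: [0.8, -0.2, 0.4]
width: 0.0099
finger_force: 0.0
```

Emit:
apply_moves(moves=[[[-0.15, 0, 0, 0, 0.89], [-0.3, 0, 0, 0, 0.89], [-0.47, 0.03, 0, -0.2, 0.89], [-0.65, 0.07, 0, -0.4, 0.89], [-0.81, 0.12, 0, -0.7, 0.89], [-0.97, 0.17, 0, -1.0, 0.89], [-1.12, 0.23, 0, -1.2, 0.89], [-1.3, 0.28, 0, -1.4, 0.89], [-1.5, 0.34, 0, -1.6, 0.89], [-1.7, 0.41, 0, -1.7, 0.89]]])

```text
time: 14.52
tool_pos: [0.4755, 0.0796, 0.2049]
ee_rot: [3.14, -0.0, 1.482]
wrist_force: [1.1, -0.2, 0.1]
width: 0.0104
finger_force: 0.0
```

```bash
python3 det.py f; python3 -c "
from h import *
o=telemetry.get_obs();print(o['tool_pos'],o['ee_rot'],o['time'])
for p in [(.475,0,.005,85),(.472,-.03,.005,85),(.468,-.1,.005,85)]:print(p,go(*p))
b=load('fside');print(np.round(proj(b,np.array([.476,.065,.007]))))"
```

```text
scene dark 41 [489.  -0.]
scene dark 133 [459.  45.]
scene dark 151 [419.   2.]
scene dark 159 [424. 102.]
side cream 87 [ 501. -151.]
[0.47552067 0.07928831 0.20483789] [3.14025671e+00 2.91290576e-04 1.48005016e+00] 14.625
(0.475, 0, 0.005, 85) [-1.58  0.13  0.02 -0.02]
(0.472, -0.03, 0.005, 85) [-2.18  0.13  0.02 -0.02]
(0.468, -0.1, 0.005, 85) [-3.58  0.18  0.02 -0.02]
[249. 202.]
```

```bash
python3 -c "
from h import *
b=load('fside');i=b['image']; H,S,V=cv2.split(cv2.cvtColor(i,cv2.COLOR_RGB2HSV))
for lo in (12,20):
  m=((H>15)&(H<40)&(S>lo)&(S<90)&(V>90)).astype(np.uint8); N,_,st,c=cv2.connectedComponentsWithStats(m)
  for k in range(1,N):
    if st[k,4]>12 and 190<c[k][0]<330 and 120<c[k][1]<300: print(lo,st[k],(onz(b,*c[k],.007)*1000).round())
print(i[192:212:2,236:264:3].sum(2)//3); print(S[192:212:2,236:264:3])"
```

```text
12 [255 133  18   6  29] [600. 262.   7.]
12 [243 200  15  11  90] [473.  54.   7.]
12 [319 270  17  16 185] [ 499. -155.    7.]
20 [255 133  18   6  26] [600. 262.   7.]
20 [245 204  13   7  48] [473.  50.   7.]
20 [319 270  17  15 181] [ 499. -155.    7.]
[[120 119 105 228  70 116 118 231 230 228]
 [119 119 102 227  70 117 121 230 230 231]
 [124 118 106 229  72 127 203 233 231 232]
 [191 117 120 232 217 236 234 232 233 232]
 [233 172 116 227 233 233 235 222 232 231]
 [233 230 190 235 209 204 233 234 229 231]
 [233 231 229 232 235 229 228 185 231 231]
 [232 233 229 101 129 137 135 139 230 232]
 [231 233 230 102 130 128 125 136 229 230]
 [231 230 232 165 135 178 185 230 230 231]]
[[ 2  4  7  4 11  4  6  3  4  4]
 [ 0  4  5  4 11  6  0  3  3  3]
 [ 4  2  2  4  3  2  4  2  2  4]
 [ 7  4  4  4 10 10 11  4  4  4]
 [ 4  4  2 13 11 12 10  6  4  5]
 [ 4  3  5 10 22 25 12  5  3  3]
 [ 4  3  5 10 10 13  8 26  3  3]
 [ 3  3  4 17 23 27 25 21  5  4]
 [ 3  3  2  2 21 27 25 18  3  4]
 [ 4  3  2  6 15  7  4  4  4  4]]
```

Cream is at about (474,57), square in front of the fingers. I'll continue.

Emit:
apply_moves(moves=[[[-0.25, 0.03, 0, 0, 0.89], [-0.55, 0.06, 0, 0, 0.89], [-0.85, 0.09, 0, 0, 0.89], [-1.15, 0.11, 0, 0, 0.89], [-1.45, 0.13, 0, 0, 0.89], [-1.75, 0.13, 0, 0, 0.89], [-2.05, 0.13, 0, 0, 0.89], [-2.2, 0.13, 0, 0, 0.89]]])

```text
time: 15.62
tool_pos: [0.4721, -0.031, 0.2041]
ee_rot: [-3.141, 0.0, 1.48]
wrist_force: [-0.4, 0.6, -0.3]
width: 0.0105
finger_force: 0.1
```

```bash
sed -i 's/>12)&(S<70)&(V>140),.008/>9)\&(S<90)\&(V>90),.008/' det.py; python3 det.py g; python3 -c "
from h import *
o=telemetry.get_obs();print(o['tool_pos'],o['time'])
print(go(.468,-.104,.005,85))
y=cv2.imread('pics/gside.png')[120:320,190:390]
cv2.imwrite('pics/m6.png',cv2.resize(y,(500,500)))"
```

```text
scene yellow 50 [ 502. -156.]
scene cream 149 [ 607. -154.]
scene cream 57 [ 502. -157.]
scene dark 105 [ 613. -158.]
scene dark 227 [421.  -2.]
scene dark 159 [424. 102.]
side yellow 27 [ 497. -161.]
side cream 49 [587. 115.]
side cream 35 [403.  11.]
side cream 186 [472. -51.]
side cream 33 [ 660. -179.]
side cream 188 [ 499. -155.]
side dark 91 [556. 133.]
side dark 29 [506. 136.]
side dark 41 [417.  92.]
[ 0.47214635 -0.03066323  0.20416001] 15.725
[-1.47  0.05  0.   -0.02]
```

Emit:
apply_moves(moves=[[[-0.25, 0.01, 0, 0, 0.89], [-0.5, 0.02, 0, 0, 0.89], [-0.75, 0.03, 0, 0, 0.89], [-1.0, 0.04, 0, 0, 0.89], [-1.25, 0.05, 0, 0, 0.89], [-1.47, 0.05, 0, 0, 0.89], [-1.47, 0.05, 0, 0, 0.89], [-1.1, 0.05, 0, 0, 0.89], [-0.8, 0.05, -0.8, 0, 0.89], [0.2, 0, -1.7, 0, 0.89]]])

```text
time: 16.98
tool_pos: [0.4728, -0.0238, 0.2862]
ee_rot: [-3.14, 0.001, 1.478]
wrist_force: [0.4, 0.3, -0.9]
width: 0.0101
finger_force: 0.0
```

Emit:
apply_moves(moves=[[[1.0, 0, -0.5, 0, 0.89], [2.0, 0, -0.5, 0, 0.89], [2.6, 0, -0.5, 0, 0.89], [2.6, 0, -0.5, 0, 0.89], [2.6, 0, -0.5, 0, 0.89]]])

```text
time: 17.6
tool_pos: [0.4844, 0.1055, 0.3106]
ee_rot: [-3.141, 0.001, 1.482]
wrist_force: [-0.5, -0.2, -0.4]
width: 0.0104
finger_force: 0.0
```

```bash
python3 det.py i; python3 -c "
from h import *
x=cv2.imread('pics/iscene.png')[165:300,170:380];y=cv2.imread('pics/iside.png')[60:320,190:390]
cv2.imwrite('pics/m7.png',np.hstack([cv2.resize(x,(450,400)),cv2.resize(y,(308,400))]))"
```

```text
scene yellow 52 [ 502. -156.]
scene cream 58 [ 502. -157.]
scene cream 53 [ 471. -125.]
scene dark 122 [ 515. -120.]
scene dark 162 [419.   1.]
scene dark 159 [424. 102.]
side cream 31 [403.  11.]
side cream 240 [ 468. -126.]
side cream 191 [ 499. -155.]
```

View pics/m7.png

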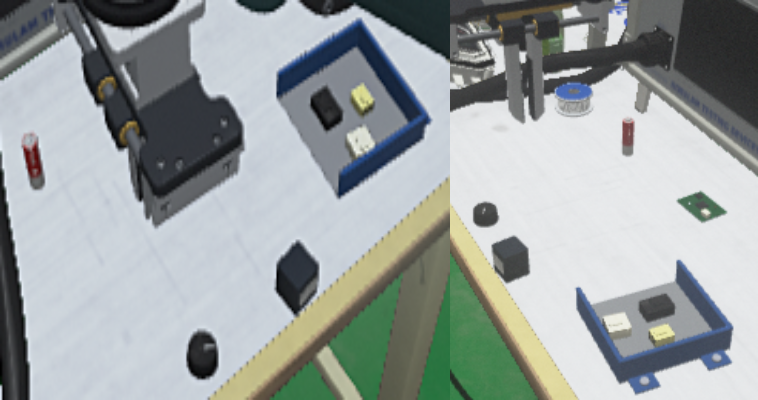

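All three connectors lie well inside the scoop, and the relay, knob, battery and board are still in place. The arm is clear, so I'm handing in.

```bash
python3 -c "
from bench import ticket
print(ticket.close_job())"
```

```text
the job is handed in; nothing more can be done
None
```

I swept the cream, yellow and black connectors well inside the scoop and handed the job in at about 18 s; the relay, knob, battery and board looked unmoved in the last pictures, and no verdict was returned.

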